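Clear the tape onto its peg and clamp the sample panel

ROBOT

A 6-joint arm with a two-finger parallel gripper is mounted at the origin on a cart in front of the work surface, level with it; the furniture and walls round the work are solid. World frame = base frame: x ahead of the robot, y to its left, z up, the work surface at z = 0. Lengths are in m, angles in rad, forces in N, time in s.
With the tool pointing down it reaches from about 0.3 to 0.775 m from the base axis. Payload 14.6 kg.
Tool frame: the origin (TCP) lies at the very end of the fingers, on their centre line; the grasp point (between the pads) lies 19 mm behind it; z points along the fingers, y is the line along which they close (so a half turn about z gives the same grasp; the last joint's range is limited). The gripper opens to 85 mm and grips with 20 to 120 N. Pads are 22 mm wide; open, the fingers measure 114 mm over their backs; the gripper's body (76 mm by 85 mm) begins 54 mm behind the grasp point. The pads swing forward as they close: fully open they stand 13 mm farther back than shut.
Start: joints at [-1.201, 0.3, 1.521, -0, 1.321, -0.067], TCP at [0.233, -0.498, 0.231] pointing down, gripper open.
Joint ranges: [-3.03, 3.03], [-0.79, 2.21], [0.23, 2.52], [-1.04, 4.18], [0, 3.07], [-2.55, 2.55]. Speed limits (rad/s): [2.22, 2.22, 2.57, 3.14, 3.14, 3.14].

INTERFACE

Orientations are given as [roll, pitch, yaw] about the fixed x, y, z axes, in that order (R = Rz(yaw) Ry(pitch) Rx(roll)).
In Python, from station import manip, vision, models gives the robot as it stands. The module is installed in compiled form; this text tells all that it offers.
- The arm moves only by the tool jog_arm, never from a script. Its argument "plan" is a list that holds one entry, the list of rows, each a list of 5 numbers: the opening in per cent of the stroke, from 0 (shut) to 100 (fully open), then the shift along the tool's x, y, z in m, then the turn about the tool's z in rad. In form: [[[grip, tx, ty, tz, roll], ...]]. A call has 1 to 10 rows; each row shifts and turns the commanded pose from where the row before left it, along the tool's axes as they then stand; what a row does not reach is not made up. A row lasts 1/12 s, in which the tool goes at most 41.7 mm and 7.16 degrees, less where a joint would pass 70% of its speed; a pose out of reach is approached as far as the arm can. A call is refused whole if a number of a shift passes 0.0417 or a number of a turn 0.125, either way. A call with a gripper value outside its range is refused whole. The fingers move at their own pace and stop on an object; "squeeze" is the grip in N (left out, the last holds). Time passes only in rows, so rows that do not move let the fingers close. It gives the time, the measured TCP pose, the force, the opening and the grip force at its end, in the units of the state.
- manip.get_state(): the state, without advancing time (a new reading comes with each control period).
- vision.camera(name): name is "scene" or "top"; returns a dict with "img" (420x560x3 uint8, red, green, blue), "fov_y" (degrees; the focal length in pixels is half the picture's height over the tangent of half this angle, whatever the lens; pixels are square), "cx", "cy" (the principal point, pixels), "origin" and "attitude" of the camera in the world. Camera axes: x right, y down, z forward; pixel columns grow to the right and rows downward; lengths in m; the calibration is good to about 2 mm. A picture is of the moment at which its call begins. There is no depth.
- manip.hand_in(): hands the job in; it is judged then, once.
Trained networks look in a picture, given as the dict that the camera call returned (one of the last four; its "shot" number tells which), for a name from the list of things; names that differ only in an ending like _2 or _b are one class to them, and where a whole thing is asked for, a point or a joint stands for the part that bears it (a point fixed in the world has none). Each returns a list of dicts, best first, with "confidence" (0 to 1); they miss things now and then, are a little off and sometimes report something else, mostly with a low value. They report only what shows in the picture. A call takes as long as a camera call.
- models.boxes_of(picture, query): "bbox" ([left, top, right, bottom] in pixels, round what is visible of it).
- models.masks_of(picture, query): "mask" (420x560 bool, what is visible of it) and "bbox" ([left, top, right, bottom] in pixels, round what is visible of it).
- models.place_of(picture, query): "uv" ([column, row] in pixels: a listed point, or the origin of a listed thing).
The state is a dict: "time": time; "joint_positions": joint angles; "joint_vel": joint speeds; "effort": joint torques, N m; "position": TCP position; "eef_rot": TCP orientation; "contact_force": force on the tool from outside, world axes, zero at the start; "wrist_torque": the same for the moment, N m; "width": opening from 0.0 (shut) to 1.0 (fully open); "grasp_force": force on a finger pad.
Only numpy, scipy, OpenCV 4.12 (cv2) and the standard library are available. Lean on these libraries where they do the work, as an engineer would, in place of code of your own. Each camera call takes 0.05 s, during which the arm holds its last target. There are 200 camera calls.

TASK

Get the masking board ready: take the small tape roll off the white panel and hang it on the slanted peg of the grey stand, pushed on along the peg until it rests flat on the flange. Then slide the panel along the board, without lifting it off, so that its own front edge raises the spring clip and it goes in under the clip right up to the wooden stop; do not touch the clip yourself, and leave the other things on the table where they are.

Things in the scene. Friction and masses are not known exactly. Their poses are not given: they have to be found in the camera images.
- board: Plywood masking board fixed to the table, 210 (x) x 110 (y) x 12 mm; origin at the centre of its underside, z up, its x axis points along the board from the open end to the clip end. Bed (top) is 12 mm above the origin. Two wooden side rails, inner faces at y = +-44 mm, 5 mm high above the bed, from x = -100 to +55 mm. Wooden stop across the end, its face at x = +88 mm, 10 mm high above the bed. The open end (x = -105 mm) has no rail.
- clip (a joint): Sprung steel clip over the stop end of the board, 50 mm wide, hinged across the board at x = +96 mm, 10 mm above the bed. 0 = closed: its lip, at board x = +66 mm, stands 3 mm above the bed; in front of the lip an upturned nose rises to about 11 mm above the bed at board x = +45 mm and leads an edge in. Value grows (rad) as the lip rises; about 0.1 with the panel beneath. The edge of a panel pushed with about 3 to 12 N lifts it.
- panel: Stiff white flat panel, 90 (x) x 80 (y) x 6 mm, 70 g, loose, lying on the bed of the board between the rails; origin at the centre of its underside, x along the board. When its front edge touches the stop its centre is at board x = +43 mm.
- panel_center (a point): Centre of the panel, half-way up its 6 mm thickness.
- roll: Small roll of paper tape with a cardboard core: outside diameter 60 mm, bore 30 mm, 25 mm wide, about 70 g, loose, lying flat on top of the panel; z is the axis of the roll, origin at the centre of the underside.
- roll_center (a point): Centre of the small roll: on its axis, half-way through its 25 mm width.
- stand: Grey stand fixed to the table: base plate 85 x 80 x 10 mm with a bent dark post that carries the peg about 80 mm above the table; z up. The peg leans towards the stand's -x side.
- peg: Steel peg on the stand, pointing up and to the stand's -x side, 35 degrees from vertical. Origin at the root of the peg on the face of its round flange (44 mm diameter, 4 mm thick); z points along the peg out to its tip. Peg 14 mm diameter, 42 mm long, last 8 mm tapered; y is level. The roll hung home has its centre at about z = 12.5 mm. The post is behind (below) the flange.
- jar_a: Black pigment jar, 44 mm diameter, 66 mm tall, bystander; origin under its centre.
- jar_b: Black pigment jar, 44 mm diameter, 71 mm tall, bystander; origin under its centre.
- dropper: Dropper bottle, 34 mm diameter, 102 mm tall, bystander; origin under its centre.
- jar_c: Black pigment jar, 44 mm diameter, 66 mm tall, bystander; origin under its centre.

How it is judged:
On the way, in this order (a step that is already met when the one before it is completed fails the run):
1. the small roll hangs home on the peg, released (x of roll_center in the frame of peg between -0.013 and 0.013 m and y of roll_center in the frame of peg between -0.013 and 0.013 m and z of roll_center in the frame of peg between 0.006 and 0.019 m and angle between the z axis of roll and the z axis of peg, either way round below 0.2 rad and contact force between the fingers and roll below 0.1 N), for 0.2 s.
2. the panel is under the clip, up to the stop (x of panel_center in the frame of board above 0.037 m and z of panel_center in the frame of board below 0.019 m and value of joint clip above 0.06 rad and angle between the x axis of panel and the x axis of board, either way round below 0.12 rad), for 0.2 s.
At the end, for the whole second after the job is handed in: Small roll on the peg: within 13 mm of its axis, centre 6 to 19 mm from the flange, axes within 0.2 rad; panel on the bed within 6 mm of the stop and 0.12 rad of the board, holding the clip up by over 0.06 rad; both at rest (all of step 2 and x of roll_center in the frame of peg between -0.013 and 0.013 m and y of roll_center in the frame of peg between -0.013 and 0.013 m and z of roll_center in the frame of peg between 0.006 and 0.019 m and angle between the z axis of roll and the z axis of peg, either way round below 0.2 rad and linear speed of each of roll, panel below 0.02 m/s); the robot touches nothing.
It fails at once if the panel is lifted off the board (more than about 15 mm) (z of panel_center in the frame of board above 0.03 m).
It fails at once if the robot touches the clip (contact force between any of the fingers, the arm and clip above 0.5 N).
It fails at once if a bystander is moved more than 30 mm (distance of any of jar_a, jar_b, jar_c, dropper from where it was at the start of the episode above 0.03 m).
It also fails if it takes over 56 s, if anything falls off the work surface, if the arm or the gripper's body presses on something with over 40 N, if the wrist force passes 120 N, or if a joint passes its speed limit or range.

## Working session

There is one attempt and no reset: what is moved stays moved. The work goes in short steps, Python scripts to look and compute and a tool call to move; the robot and the scene stay as the last step left them, time stands still between calls to the robot, and variables do not carry over. Pictures are saved under pics/ and viewed, at most 10 in all, crops included, and the job is handed in when it is done.

Besides the shell and the picture viewer there is one more tool, called after "Emit:" as name(argument=value, ...) on one line, values as JSON. jog_arm: Moves the arm, as the interface text tells. Its arguments: {"type":"object","properties":{"plan":{"type":"array","items":{"type":"array","items":{"type":"array","items":{"type":"number"}}}},"squeeze":{"type":"number"}},"required":["plan"]}

```bash
mkdir -p pics; cat > h.py <<'E'
import numpy as np, cv2
from scipy.spatial.transform import Rotation as R
from station import manip, vision, models
def rot(a):
    a=np.array(a,float)
    return a if a.shape==(3,3) else (R.from_quat(a).as_matrix() if a.size==4 else R.from_euler('xyz',a).as_matrix())
def ray(c,uv):
    f=c['img'].shape[0]/2/np.tan(np.radians(c['fov_y'])/2)
    d=rot(c['attitude'])@np.array([(uv[0]-c['cx'])/f,(uv[1]-c['cy'])/f,1.])
    return np.array(c['origin']),d
def at_z(c,uv,z):
    o,d=ray(c,uv); return o+d*(z-o[2])/d[2]
def proj(c,p):
    f=c['img'].shape[0]/2/np.tan(np.radians(c['fov_y'])/2)
    q=rot(c['attitude']).T@(np.array(p)-c['origin']); return q[:2]/q[2]*f+[c['cx'],c['cy']]
def tri(c1,u1,c2,u2):
    A=[];b=[]
    o1,d1=ray(c1,u1);o2,d2=ray(c2,u2)
    M=0;v=0
    for o,d in((o1,d1),(o2,d2)):
        d=d/np.linalg.norm(d);P=np.eye(3)-np.outer(d,d);M=M+P;v=v+P@o
    x=np.linalg.solve(M,v);return x,np.linalg.norm((np.eye(3)-np.outer(d,d))@(x-o2))
E
python3 - <<'E'
from h import *
c={n:vision.camera(n) for n in('scene','top')}
for n in c:
    cv2.imwrite(f'pics/{n}0.png',c[n]['img'][:,:,::-1]); print(n,{k:v for k,v in c[n].items() if k!='img'})
for q in['board','panel_center','roll_center','peg','stand','jar_a','dropper','clip']:
    r={}
    for n in c:
        l=models.place_of(c[n],q); r[n]=l
        print(q,n,[(np.round(x['uv'],1).tolist(),round(x['confidence'],2)) for x in l])
    if all(r.values()): print('   ',tri(c['scene'],r['scene'][0]['uv'],c['top'],r['top'][0]['uv']))
print(manip.get_state())
E
```

```text
scene {'fov_y': 51.89962837859787, 'cx': 276.9290790896656, 'cy': 203.17962365565685, 'origin': array([0.17856606, 0.87933469, 0.67867313]), 'attitude': array([-2.34491159, -0.00946536, -2.55699439]), 'shot': 1}
top {'fov_y': 44.794051371986804, 'cx': 279.24864495805934, 'cy': 204.9646330283106, 'origin': array([0.41485957, 0.37102177, 0.94479481]), 'attitude': array([-3.04057817,  0.02436266, -1.5945778 ]), 'shot': 2}
board scene [([344.5, 246.5], 0.69), ([332.6, 247.7], 0.63), ([346.0, 245.4], 0.42)]
board top []
panel_center scene [([345.8, 241.7], 0.65)]
panel_center top [([312.8, 279.8], 0.95)]
    (array([0.37062089, 0.33357308, 0.02443639]), np.float64(0.0023304889083590177))
roll_center scene [([349.8, 243.2], 0.8)]
roll_center top [([310.8, 280.3], 0.89)]
    (array([0.36582669, 0.33561141, 0.02584141]), np.float64(0.006686043057862955))
peg scene [([257.1, 164.5], 0.7)]
peg top [([335.9, 136.3], 0.65)]
    (array([0.61775592, 0.28822244, 0.07842451]), np.float64(0.002325825108807167))
stand scene [([258.8, 191.0], 0.69)]
stand top [([330.6, 149.6], 0.85)]
    (array([0.61071402, 0.29260491, 0.00616903]), np.float64(0.001366677690874047))
jar_a scene [([292.2, 299.0], 0.8), ([201.7, 240.8], 0.76), ([270.0, 286.1], 0.69), ([256.3, 190.6], 0.38)]
jar_a top [([230.5, 239.0], 0.82), ([227.8, 272.2], 0.62), ([236.7, 142.8], 0.56)]
    (array([ 0.42878632,  0.47859197, -0.03544377]), np.float64(0.024399072835138844))
dropper scene [([237.4, 252.5], 0.7)]
dropper top [([239.4, 185.0], 0.82)]
    (array([0.54648425, 0.46316473, 0.00286625]), np.float64(0.004341487400019464))Traceback (most recent call last):
  File "<stdin>", line 8, in <module>
ValueError: it knows: board, dropper, jar, panel, panel_center, peg, roll, roll_center, stand
```

View pics/scene0.png

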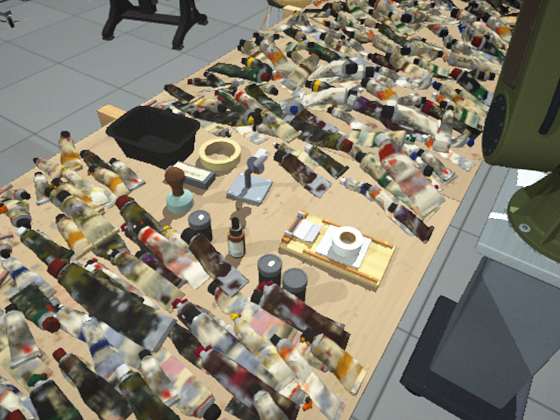

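View pics/top0.png

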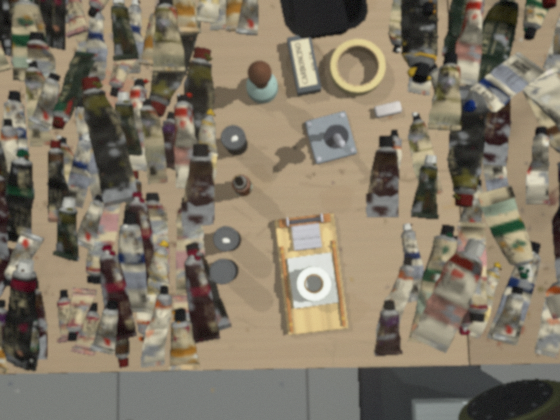

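The scene view shows the board at about (337,250) with the roll at (348,242) and the stand at (250,180). In the top view the roll is at (314,283), the clip end is up at (306,225), and the stand is at (330,138). I'll zoom in on the stand and board.

```bash
python3 - <<'E'
from h import *
c={n:vision.camera(n) for n in('scene','top')}
a=cv2.resize(c['scene']['img'][140:215,215:290],(400,400),interpolation=cv2.INTER_CUBIC)
b=cv2.resize(c['top']['img'][100:175,295:370],(400,400),interpolation=cv2.INTER_CUBIC)
cv2.imwrite('pics/stand.png',np.hstack([a,b])[:,:,::-1])
for n,q,z in(('top','board',.012),('top','panel',.018),('top','stand',.01),('top','roll',.043),('scene','roll',.03),('scene','board',.012)):
    for m in models.masks_of(c[n],q)[:1]:
        k=m['mask'].astype(np.uint8); cs=max(cv2.findContours(k,0,2)[0],key=cv2.contourArea)
        p=np.array([at_z(c[n],u,z)[:2] for u in cs[:,0]])
        (ctr,wh,an)=cv2.minAreaRect((p*1000).astype(np.float32)); print(n,q,m['confidence'],m['bbox'],np.round(ctr,1),np.round(wh,1),an)
s=manip.get_state();print(s['position'],s['eef_rot'],s['width'],s['time'],s['contact_force'])
E
```

```text
top board 0.82 [275.8, 213.0, 345.5, 334.2] [386.  337.5] [210.9 109.8] 5.228680610656738
top panel 0.61 [285.6, 251.4, 340.0, 307.3] [373.2 335. ] [92.2 80. ] 6.7257890701293945
top stand 0.84 [304.8, 107.9, 356.7, 166.0] [635.2 292.2] [84.2 82.9] 12.083170890808105
top roll 0.72 [301.4, 265.4, 332.7, 304.3] [368.1 335.1] [56.4 56.8] 43.32447052001953
scene roll 0.66 [329.7, 227.3, 363.3, 257.2] [367.  335.1] [59.1 80.8] 17.163719177246094
scene board 0.83 [274.4, 211.9, 396.1, 288.4] [384.5 345.1] [216.  118.3] 5.3221211433410645
[ 0.23266324 -0.49834724  0.23128326] [-3.14159149e+00  1.85216404e-05  4.36811053e-01] 0.9989376233982665 1.2 [ 0.46567188 -0.8408022  -0.11860702]
```

View pics/stand.png

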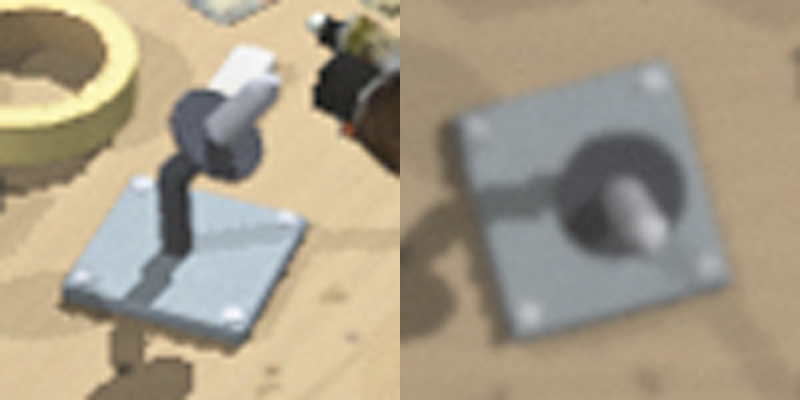

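```bash
python3 - <<'E'
from h import *
c={n:vision.camera(n) for n in('scene','top')}
r,e=tri(c['scene'],(255.3,165),c['top'],(336.6,136.6)); t,e2=tri(c['scene'],(264,157),c['top'],(342.3,144.6))
print('flange',r,e,'tip',t,e2,'d',t-r,np.degrees(np.arctan2(*(t-r)[1::-1])))
for yaw in(12,):
  a=np.radians(yaw);d=np.array([-np.cos(a)*np.sin(.611),-np.sin(a)*np.sin(.611),np.cos(.611)])
  for root in(r,np.array([.6178,.2882,.0784])):
    for k in(0,.042): p=root+k*d; print(yaw,p,[np.round(proj(c[n],p),1) for n in c])
d1=[(.386,.3375,.012)]
for n in c: print(n,proj(c[n],d1[0]))
s=models.place_of(c['top'],'panel_center');print(s and at_z(c['top'],s[0]['uv'],.015))
E
```

```text
flange [0.62012143 0.28781187 0.07509322] 4.9328405427317585e-05 tip [0.60025401 0.2815485  0.10197403] 0.0005263401831634005 d [-0.01986742 -0.00626337  0.02688081] -162.5021129572
12 [0.62012143 0.28781187 0.07509322] [array([255.3, 165. ]), array([336.6, 136.6])]
12 [0.59655311 0.28280227 0.10949436] [array([265.3, 155.2]), array([341.9, 145.5])]
12 [0.6178 0.2882 0.0784] [array([256. , 164.3]), array([336.6, 137.5])]
12 [0.59423168 0.2831904  0.11280114] [array([266.1, 154.4]), array([341.9, 146.5])]
scene [336.18512579 243.57761472]
top [310.63094159 272.16374551]
[0.36932303 0.33510176 0.015     ]
```

Emit:
jog_arm(plan=[[[100, 0.025, -0.032, 0, 0.115], [100, 0.025, -0.032, 0, 0.115], [100, 0.02, -0.035, 0, 0.115], [100, 0.015, -0.038, 0, 0], [100, 0.015, -0.038, 0, 0], [100, 0.01, -0.04, 0, 0], [100, 0.004, -0.041, 0, 0], [100, 0.004, -0.041, 0, 0], [100, 0.004, -0.041, 0, 0], [100, 0.004, -0.041, 0, 0]]], squeeze=25)

```text
time: 2.18
position: [0.2972, -0.0965, 0.2314]
eef_rot: [3.141, -0.001, 0.091]
contact_force: [1.7, 0.3, 0.2]
width: 1.002
grasp_force: 0.0
```

Emit:
jog_arm(plan=[[[100, 0.004, -0.041, 0, 0], [100, 0.004, -0.041, 0, 0], [100, 0.004, -0.041, 0, 0], [100, 0.004, -0.041, 0, 0], [100, 0.004, -0.041, 0, 0], [100, 0.004, -0.041, 0.01, 0], [100, 0, -0.041, 0.01, 0], [100, 0, -0.041, 0.01, 0], [100, 0, -0.02, 0.01, 0], [100, 0, 0, 0, 0]]])

```text
time: 3.02
position: [0.2892, 0.2442, 0.1901]
eef_rot: [3.141, 0.002, 0.096]
contact_force: [0.8, -0.9, -0.4]
width: 0.995
grasp_force: 0.0
```

Emit:
jog_arm(plan=[[[100, 0.022, -0.021, 0.02, 0], [100, 0.022, -0.021, 0.02, 0], [100, 0.022, -0.021, 0.02, 0], [100, 0.02, -0.02, 0.02, 0], [100, 0, 0, 0, 0], [100, 0, 0, 0, 0]]])

```text
time: 3.52
position: [0.3685, 0.3317, 0.1103]
eef_rot: [3.14, 0.003, 0.092]
contact_force: [0.2, 0.8, 0.8]
width: 1.0
grasp_force: 0.0
```

```bash
python3 - <<'E'
from h import *
s=manip.get_state();p=s['position'];print(p,s['eef_rot'])
c={n:vision.camera(n) for n in('scene','top')}
a=c['scene']['img'][130:310,230:430];b=c['top']['img'][200:350,240:400]
cv2.imwrite('pics/app.png',np.hstack([cv2.resize(a,(400,360),interpolation=2),cv2.resize(b,(384,360),interpolation=2)])[:,:,::-1])
print([np.round(proj(c[n],p),1) for n in c])
for n in c: 
  l=models.place_of(c[n],'roll_center'); print(n,[(x['uv'],x['confidence'],at_z(c[n],x['uv'],.0305)) for x in l[:1]])
E
```

```text
[0.3684656  0.3316962  0.11031163] [3.13974660e+00 2.77602410e-03 9.17971638e-02]
[array([351.6, 211.2]), array([316.8, 284.8])]
scene [([348.3, 240.1], 0.6, array([0.36453953, 0.33112534, 0.0305    ]))]
top []
```

View pics/app.png

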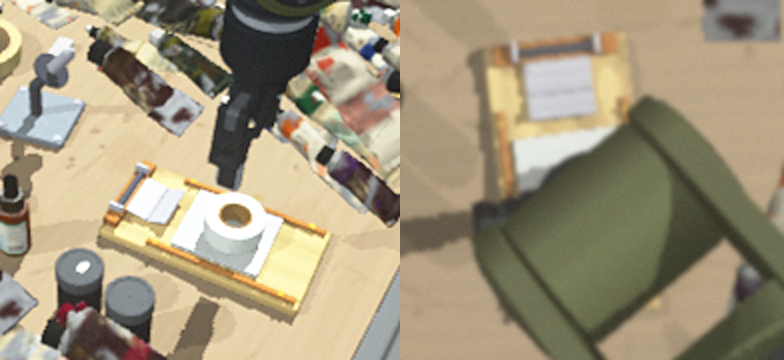

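The gripper is above the roll, which shows at about (235,220) in the left crop, and the path down is clear. I'll descend and grip.

Emit:
jog_arm(plan=[[[100, 0, -0.003, 0.03, 0], [100, 0, 0, 0.03, 0], [100, 0, 0, 0.02, 0], [100, 0, 0, 0.007, 0], [100, 0, 0, 0, 0], [40, 0, 0, 0, 0], [40, 0, 0, 0, 0], [40, 0, 0, 0, 0], [40, 0, 0, 0, 0], [40, 0, 0, 0, 0]]], squeeze=25)

```text
time: 4.55
position: [0.3689, 0.3357, 0.0268]
eef_rot: [-3.14, -0.002, 0.092]
contact_force: [-2.5, -3.9, 11.1]
width: 0.692
grasp_force: 24.6
```

Emit:
jog_arm(plan=[[[40, 0, 0, -0.005, 0], [40, 0, 0, -0.015, 0], [40, 0, 0, -0.03, 0], [40, 0, 0, -0.04, 0], [40, 0, 0, -0.04, 0], [40, 0, 0, -0.03, 0], [40, 0, 0, 0, 0]]])

```text
time: 5.13
position: [0.3698, 0.3366, 0.1921]
eef_rot: [-3.136, -0.009, 0.092]
contact_force: [0.8, 0.5, 0.2]
width: 0.69
grasp_force: 27.5
```

```bash
python3 - <<'E'
from h import *
s=manip.get_state();p=s['position'];print(p,s['eef_rot'])
c={n:vision.camera(n) for n in('scene','top')}
a=c['scene']['img'][110:290,230:430]
cv2.imwrite('pics/lift.png',cv2.resize(a,(600,540),interpolation=2)[:,:,::-1])
for n in c: 
  l=models.place_of(c[n],'roll_center'); 
  for x in l[:1]:
    o,d=ray(c[n],x['uv']); k=(p[0]-o[0])/d[0]; print(n,x,o+k*d)
  print(n,proj(c[n],p))
E
```

```text
[0.36980723 0.33657682 0.19207967] [-3.13554631 -0.00928095  0.09189646]
scene {'uv': [359.5, 178.1], 'confidence': 0.93} [0.36980723 0.31896248 0.1816157 ]
scene [355.88577997 179.08061916]
top {'uv': [224.6, 270.9], 'confidence': 0.17} [ 0.36980723  0.61201703 -0.88469382]
top [316.15187834 287.0841812 ]
```

View pics/lift.png

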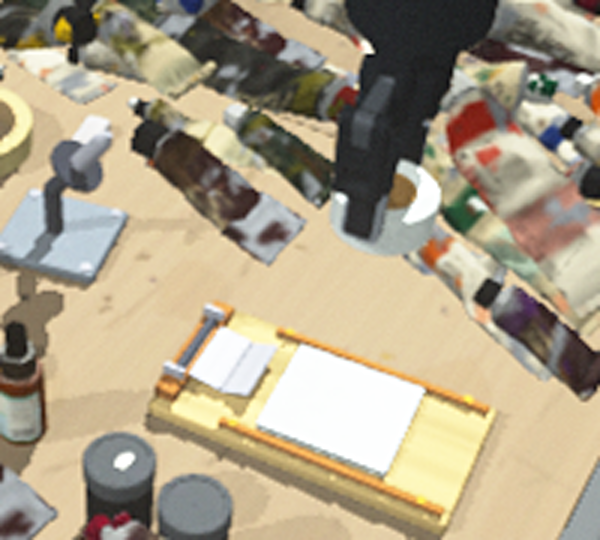

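The roll is held flat in the pads at about (386,205) in the crop, and the panel stayed on the board. Next I'll move over the peg.

Emit:
jog_arm(plan=[[[40, 0, 0, 0, -0.118], [40, 0.031, 0.014, 0, 0], [40, 0.031, 0.014, 0, 0], [40, 0.031, 0.014, 0, 0], [40, 0.031, 0.014, 0, 0], [40, 0.031, 0.014, 0, 0], [40, 0.031, 0.014, 0, 0], [40, 0.03, 0.014, 0, 0], [40, 0, 0, 0, 0], [40, 0, 0, 0, 0]]])

```text
time: 6.17
position: [0.6002, 0.2833, 0.182]
eef_rot: [3.141, 0.004, 0.208]
contact_force: [-1.0, 0.3, -1.1]
width: 0.689
grasp_force: 27.5
```

```bash
python3 - <<'E'
from h import *
s=manip.get_state();p=s['position'];print(p,s['eef_rot'])
c={n:vision.camera(n) for n in('scene','top')}
a=c['scene']['img'][80:210,190:335]
cv2.imwrite('pics/pre.png',cv2.resize(a,(580,520),interpolation=2)[:,:,::-1])
for n in c: 
  print(n,[(x['uv'],x['confidence']) for x in models.place_of(c[n],'roll_center')[:2]],proj(c[n],p),models.place_of(c[n],'peg')[:1])
E
```

```text
[0.6001947  0.28332225 0.18198702] [3.14096791 0.00370398 0.20812845]
scene [([265.4, 123.9], 0.75), ([291.9, 298.5], 0.54)] [263.32407601 126.12051228] [{'uv': [256.0, 163.1], 'confidence': 0.5}]
top [([347.6, 130.3], 0.49)] [346.15077468 132.8774388 ] [{'uv': [346.6, 132.0], 'confidence': 0.54}]
```

View pics/pre.png

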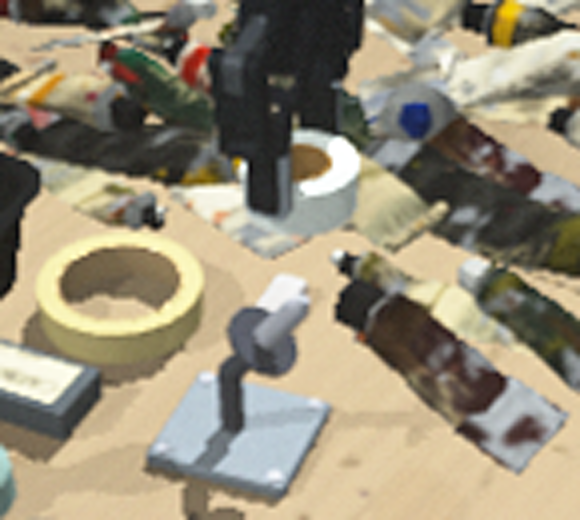

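The roll is held level above the peg: the roll is at (300,185) and the peg tip at (290,290) in the crop. I'll descend onto the tip.

Emit:
jog_arm(plan=[[[40, 0, 0, 0.03, 0], [40, 0, 0, 0.02, 0], [40, 0, 0, 0.008, 0], [40, 0, 0, 0.008, 0], [40, 0, 0, 0, 0], [40, 0, 0, 0, 0]]], squeeze=20)

```text
time: 6.97
position: [0.6, 0.2846, 0.1196]
eef_rot: [-3.141, -0.001, 0.21]
contact_force: [-0.4, 0.3, -0.2]
width: 0.687
grasp_force: 27.5
```

Emit:
jog_arm(plan=[[[40, 0.002, 0, 0.006, 0], [40, 0.002, 0, 0.006, 0], [40, 0.002, 0, 0.005, 0], [40, 0, 0, 0, 0]]])

```text
time: 7.3
position: [0.6056, 0.2854, 0.1004]
eef_rot: [3.141, 0.001, 0.21]
contact_force: [0.6, 0.8, -0.3]
width: 0.69
grasp_force: 27.5
```

Emit:
jog_arm(plan=[[[40, 0.002, 0, 0.004, 0], [40, 0.002, 0, 0.004, 0], [40, 0.001, 0, 0.003, 0], [40, 0.001, 0, 0.003, 0], [40, 0, 0, 0, 0]]])

```text
time: 7.72
position: [0.6114, 0.2863, 0.0876]
eef_rot: [3.141, 0.001, 0.209]
contact_force: [-4.9, -4.2, 4.5]
width: 0.679
grasp_force: 20.5
```

Emit:
jog_arm(plan=[[[40, 0.001, 0, 0.002, 0], [40, 0.001, 0, 0.002, 0], [40, 0, 0, 0, 0]]])

```text
time: 7.97
position: [0.6133, 0.287, 0.0837]
eef_rot: [3.141, 0.001, 0.21]
contact_force: [-5.2, -3.2, 4.5]
width: 0.676
grasp_force: 20.5
```

```bash
python3 - <<'E'
from h import *
c={n:vision.camera(n) for n in('scene','top')}
a=c['scene']['img'][110:210,205:315]
cv2.imwrite('pics/on.png',cv2.resize(a,(550,500),interpolation=2)[:,:,::-1])
for n in c: 
  print(n,[(x['uv'],x['confidence']) for x in models.place_of(c[n],'roll_center')[:2]],proj(c[n],[.612,.2865,.0877]))
E
```

```text
scene [([260.1, 160.3], 0.71)] [258.57000009 161.51269156]
top [([336.4, 142.5], 0.56)] [338.16831669 139.48714866]
```

View pics/on.png

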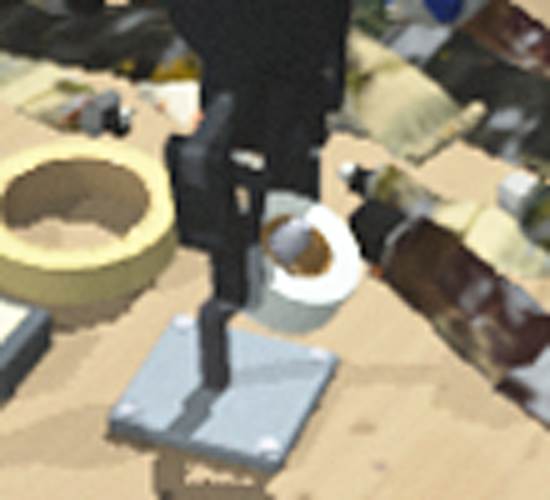

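The roll has tilted onto the peg and the peg tip shows through the bore at (290,240). I'll release it and back off upward.

Emit:
jog_arm(plan=[[[85, 0, 0, 0, 0], [100, 0, 0, 0, 0], [100, 0, 0, 0, 0], [100, 0, 0, 0, 0], [100, 0, 0, -0.02, 0], [100, 0, 0, -0.03, 0], [100, 0, 0, -0.04, 0], [100, 0, 0, -0.04, 0], [100, -0.03, 0, 0, 0], [100, -0.03, 0, 0, 0]]])

```text
time: 9.0
position: [0.5556, 0.2749, 0.2164]
eef_rot: [-3.14, -0.006, 0.209]
contact_force: [0.5, 0.6, -0.6]
width: 1.003
grasp_force: 0.0
```

Emit:
jog_arm(plan=[[[60, -0.04, 0, 0, 0.1], [30, -0.04, 0, 0, 0.018], [0, -0.04, 0, 0, 0], [0, -0.04, 0, 0, 0], [0, -0.03, 0, 0, 0], [0, 0, 0, 0, 0]]])

```text
time: 9.5
position: [0.3626, 0.2516, 0.2141]
eef_rot: [-3.141, 0.0, 0.093]
contact_force: [-0.6, -0.2, 1.2]
width: 0.143
grasp_force: 0.0
```

```bash
python3 - <<'E'
from h import *
print(manip.get_state()['position'])
c={n:vision.camera(n) for n in('scene','top')}
a=c['scene']['img'][110:210,205:315];b=c['top']['img'][90:190,290:400]
cv2.imwrite('pics/rel.png',np.hstack([cv2.resize(x,(400,364),interpolation=2) for x in(a,b)])[:,:,::-1])
r={n:models.place_of(c[n],'roll_center') for n in c}
print(r)
if all(r.values()): print(tri(c['scene'],r['scene'][0]['uv'],c['top'],r['top'][0]['uv']))
m=models.masks_of(c['scene'],'panel')[:1]
for m in m:
        k=m['mask'].astype(np.uint8); cs=max(cv2.findContours(k,0,2)[0],key=cv2.contourArea)
        p=np.array([at_z(c['scene'],u,.018)[:2] for u in cs[:,0]])
        print(m['confidence'],cv2.minAreaRect((p*1000).astype(np.float32)))
E
```

```text
[0.36259614 0.25159926 0.21410553]
{'scene': [{'uv': [260.4, 162.0], 'confidence': 0.57}, {'uv': [203.7, 240.7], 'confidence': 0.33}], 'top': [{'uv': [337.0, 140.2], 'confidence': 0.78}]}
(array([0.60866923, 0.28774481, 0.08914724]), np.float64(0.002017530759945066))
0.81 ((370.407470703125, 340.6053466796875), (90.46749114990234, 84.32949829101562), 7.017327308654785)
```

View pics/rel.png

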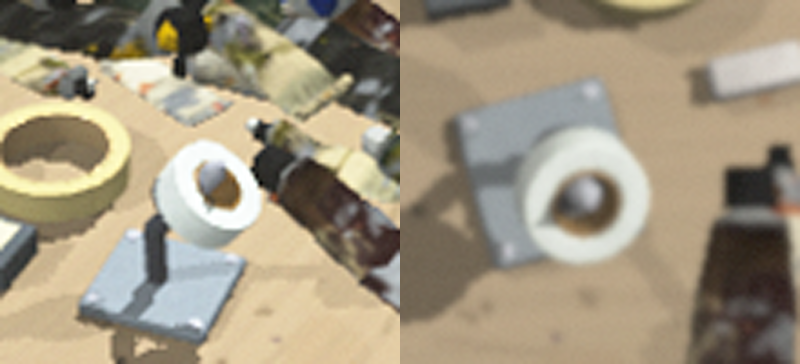

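The roll hangs on the peg at about (210,190) in the left half and (585,195) in the right half. I'll check how far it is seated by fitting its silhouette in both views.

```bash
python3 - <<'E'
from h import *
c={n:vision.camera(n) for n in('scene','top')}
M={n:models.masks_of(c[n],'roll')[0]['mask'] for n in c}
a=np.radians(12);d=np.array([-np.cos(a)*np.sin(.611),-np.sin(a)*np.sin(.611),np.cos(.611)])
ey=np.array([-np.sin(a),np.cos(a),0]);ex=np.cross(ey,d)
root=np.array([.619,.288,.0775])
def sil(n,x,y,z,t):
    dd=R.from_rotvec(ey*t).apply(d);xx=np.cross(ey,dd);C=root+x*ex+y*ey+z*d
    th=np.linspace(0,2*np.pi,60)
    P=[C+s*.0125*dd+.03*(np.cos(q)*xx+np.sin(q)*ey) for s in(-1,1) for q in th]
    h=cv2.convexHull(np.array([proj(c[n],p) for p in P],np.float32))
    k=np.zeros((420*4,560*4),np.uint8);cv2.fillPoly(k,[np.int32(h*4+2)],1);return cv2.resize(k,(560,420),interpolation=cv2.INTER_AREA if 0 else 0)>0
from scipy.optimize import minimize
f=lambda v:-sum((sil(n,*v[:3]/1000,v[3]/100)&M[n]).sum()/(sil(n,*v[:3]/1000,v[3]/100)|M[n]).sum() for n in c)
for t0 in(-10,0,10):
    r=minimize(f,[0,0,13,t0],method='Nelder-Mead',options=dict(initial_simplex=np.array([[0,0,13,t0],[-8,0,13,t0],[0,5,13,t0],[0,0,20,t0],[0,0,13,t0+15]])));print(r.x.round(1),r.fun)
print({n:M[n].sum() for n in M})
E
```

```text
[-5.6 -0.9 13.7  1.2] -1.6840780322307038
[-5.6 -1.  14.2  7. ] -1.6868211038920977
[-5.5 -0.9 13.5 19.4] -1.6775268419104035
{'scene': np.int64(529), 'top': np.int64(988)}
```

The fit gives the roll's z at about 14 mm on the peg, 6 mm off the axis, so it is home. Next I'll go behind the panel with the fingers shut.

Emit:
jog_arm(plan=[[[0, -0.02, -0.028, 0.02, 0], [0, -0.02, -0.028, 0.03, 0], [0, -0.0185, -0.0275, 0.03, 0], [0, 0, 0, 0.03, 0], [0, 0, 0, 0.03, 0], [0, 0, 0, 0.02, 0], [0, 0, 0, 0, 0], [0, 0, 0, 0, 0]]])

```text
time: 10.62
position: [0.3039, 0.3256, 0.0582]
eef_rot: [3.14, 0.001, 0.092]
contact_force: [0.7, 0.5, 0.5]
width: -0.0
grasp_force: 0.0
```

Emit:
jog_arm(plan=[[[0, -0.007, -0.0045, 0, 0], [0, 0, 0, 0.02, 0], [0, 0, 0, 0.015, 0], [0, 0, 0, 0.006, 0], [0, 0, 0, 0.002, 0], [0, 0, 0, 0, 0], [0, 0, 0, 0, 0]]])

```text
time: 11.2
position: [0.2969, 0.33, 0.0164]
eef_rot: [-3.141, -0.001, 0.092]
contact_force: [-0.1, -0.2, -0.3]
width: -0.001
grasp_force: 0.0
```

Emit:
jog_arm(plan=[[[0, 0, 0, 0.002, 0], [0, 0.01, 0, 0, 0], [0, 0.01, 0, 0, 0], [0, 0.006, 0, 0, 0], [0, 0.006, 0, 0, 0], [0, 0.006, 0, 0, 0], [0, 0, 0, 0, 0]]])

```text
time: 11.78
position: [0.3355, 0.3331, 0.0134]
eef_rot: [-3.141, -0.001, 0.091]
contact_force: [-0.3, 0.3, -0.4]
width: 0.0
grasp_force: 0.0
```

```bash
cat > pan.py <<'E'
from h import *
print(manip.get_state()['position'])
c=vision.camera('scene')
for m in models.masks_of(c,'panel')[:1]:
    k=m['mask'].astype(np.uint8); cs=max(cv2.findContours(k,0,2)[0],key=cv2.contourArea)
    p=np.array([at_z(c,u,.018)[:2] for u in cs[:,0]]); a=.091
    q=(p-[.386,.3375])@np.array([[np.cos(a),-np.sin(a)],[np.sin(a),np.cos(a)]])
    print(m['confidence'],cv2.minAreaRect((q*1000).astype(np.float32)))
print([(x['uv'],x['confidence'],(at_z(c,x['uv'],.015)-[.386,.3375,0])@[np.cos(.091),np.sin(.091),0]) for x in models.place_of(c,'panel_center')[:1]])
cv2.imwrite('pics/pan.png',cv2.resize(c['img'][190:310,250:410],(640,480),interpolation=2)[:,:,::-1])
E
python3 pan.py
```

```text
[0.33550423 0.33312616 0.0134236 ]
0.9 ((4.143241882324219, 3.1200294494628906), (81.97177124023438, 88.92554473876953), 89.6868667602539)
[([337.4, 239.3], 0.62, np.float64(0.001519188113032369))]
```

View pics/pan.png

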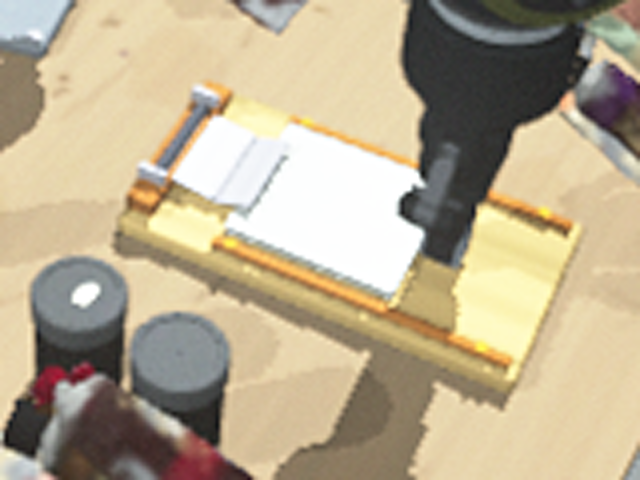

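The panel lies straight with its front edge just reaching the clip nose at (285,160), and the fingers are behind it at (440,240). I'll keep pushing.

Emit:
jog_arm(plan=[[[0, 0.004, 0, 0, 0], [0, 0.004, 0, 0, 0], [0, 0.004, 0, 0, 0], [0, 0.004, 0, 0, 0], [0, 0.004, 0, 0, 0], [0, 0.004, 0, 0, 0]]])

```text
time: 12.43
position: [0.3586, 0.3352, 0.0133]
eef_rot: [3.142, 0.0, 0.092]
contact_force: [-2.7, -0.4, 0.1]
width: -0.001
grasp_force: 1.4
```

Emit:
jog_arm(plan=[[[0, 0.004, 0, 0, 0], [0, 0.003, 0, 0, 0], [0, 0.003, 0, 0, 0], [0, 0, 0, 0, 0]]])

```text
time: 12.77
position: [0.3688, 0.3362, 0.0134]
eef_rot: [-3.141, -0.001, 0.091]
contact_force: [0.3, -0.1, 0.0]
width: -0.002
grasp_force: 0.0
```

Emit:
jog_arm(plan=[[[0, 0.002, 0, 0, 0], [0, 0.002, 0, 0, 0], [0, 0, 0, 0, 0]]])

```text
time: 13.02
position: [0.3712, 0.3362, 0.0132]
eef_rot: [3.141, 0.003, 0.092]
contact_force: [-11.1, -1.1, 5.3]
width: 0.0
grasp_force: 5.5
```

Emit:
jog_arm(plan=[[[0, 0.002, 0, 0, 0], [0, 0.001, 0, 0, 0], [0, 0, 0, 0, 0]]])

```text
time: 13.27
position: [0.3716, 0.3362, 0.0129]
eef_rot: [3.139, 0.008, 0.092]
contact_force: [-31.1, -2.2, 18.4]
width: 0.001
grasp_force: 15.8
```

The force rises against the stop where I expected it. I'll back off and check.

Emit:
jog_arm(plan=[[[0, -0.005, 0, 0, 0], [0, -0.01, 0, 0, 0], [0, -0.02, 0, 0, 0], [0, 0, 0, -0.02, 0], [0, 0, 0, -0.04, 0], [0, 0, 0, -0.04, 0], [0, -0.02, 0.04, -0.04, 0], [0, 0, 0.04, 0, 0], [0, 0, 0.04, 0, 0], [0, 0, 0, 0, 0]]])

```text
time: 14.1
position: [0.3363, 0.2208, 0.1415]
eef_rot: [3.141, -0.001, 0.089]
contact_force: [-1.4, -0.4, 0.3]
width: 0.002
grasp_force: 0.0
```

```bash
sed -i 's#pan.png#pan2.png#; s#190:310,250:410#140:290,240:400#; s#(640,480)#(640,600)#' pan.py; python3 pan.py
```

```text
[0.3363149  0.22076326 0.14152655]
0.68 ((39.06990432739258, 3.1650848388671875), (91.1263427734375, 84.20323181152344), 0.0137666380032897)
[([321.1, 233.2], 0.57, np.float64(0.03734017192782611))]
```

View pics/pan2.png

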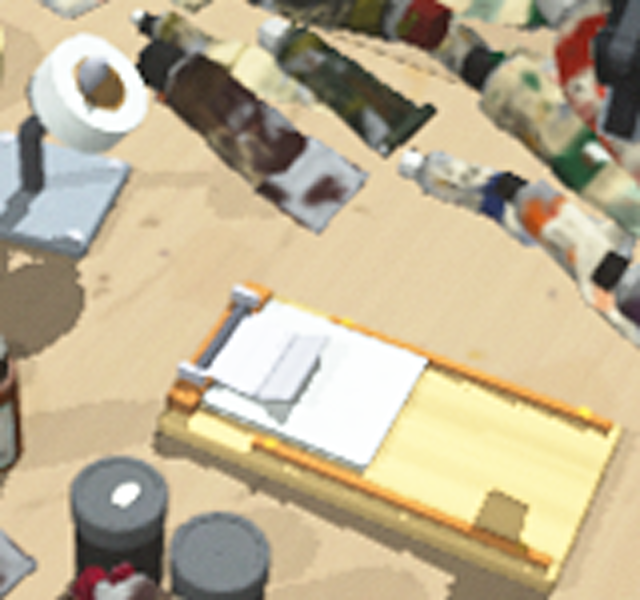

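The panel sits square under the raised clip with its front edge at the stop, near (210,390). The roll is still on the peg at (90,90), the jars have not moved, and the arm is clear.

```bash
python3 -c "
from station import manip
print(manip.hand_in())"
```

```text
the job is handed in; nothing more can be done
None
```

The roll is hanging home on the peg, the panel is under the clip up to the stop, and the job is handed in; the hand-in returned no verdict.

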